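# Fit the ejector pin into its guide block

### The arm

A 7-joint arm with a two-finger parallel gripper is mounted at the origin on a cart in front of the work surface, level with it; the furniture and walls round the work are solid. World frame = base frame: x ahead of the robot, y to its left, z up, the work surface at z = 0. Lengths are in m, angles in rad, forces in N, time in s.
With the tool pointing down it reaches from about 0.425 to 0.825 m from the base axis. Payload 3.6 kg.
Tool frame: the origin (TCP) lies at the very end of the fingers, on their centre line; the grasp point (between the pads) lies arm.grasp_offset behind it (arm.grasp_offset is the distance from the TCP to the grasp point, in m); z points along the fingers, y is the line along which they close (so a half turn about z gives the same grasp; the last joint's range is limited). The gripper opens to 93 mm and grips with 3 to 60 N. Pads are 15 mm wide; open, the fingers measure 128 mm over their backs; the gripper's body (75 mm by 188 mm) begins 65 mm behind the grasp point.
Start: joints at [-1.232, 0.615, -0.013, 1.423, 0.008, 1.103, -0.04], TCP at [0.232, 0.607, 0.219] pointing down, gripper open.
Joint ranges: [-3.12, 3.12], [-0.3, 2.06], [-1.34, 1.32], [0.26, 2.42], [-1.36, 4.5], [0.01, 1.98], [-2.84, 2.84]. Speed limits (rad/s): [2.79, 2.79, 3.14, 3.14, 3.14, 3.14, 3.14].

### API

Orientations are given as a unit quaternion [x, y, z, w].
In Python, from bench import arm gives the robot as it stands. The module is installed in compiled form; this text tells all that it offers.
- The arm moves only by the tool apply_moves, never from a script. Its argument "plan" is a list that holds one entry, the list of rows, each a list of 7 numbers: the shift along the tool's x, y, z in mm, then the turn, a rotation vector about the tool's x, y, z in rad, then the closure, from -1 (fully open) to 1 (shut), so that 0 is half open. A call has 1 to 5 rows; each row shifts and turns the commanded pose from where the row before left it, along the tool's axes as they then stand; what a row does not reach is not made up. A row lasts 1/10 s, in which the tool goes at most 50 mm and 8.59 degrees, less where a joint would pass 70% of its speed; a pose out of reach is approached as far as the arm can. A call is refused whole if a number of a shift passes 50 or a number of a turn 0.15, either way. A call with a gripper value outside its range is refused whole. The fingers move at their own pace and stop on an object; "force" is the grip in N (left out, the last holds). Time passes only in rows, so rows that do not move let the fingers close. It gives the time, the measured TCP pose, the force, the opening and the grip force at its end, in the units of the state.
- arm.read_state(): the state, without advancing time (a new reading comes with each control period).
- arm.read_camera(name): name is "side" or "top" or "wrist"; returns a dict with "image" (480x640x3 uint8, red, green, blue), "fx", "fy", "cx", "cy" (pixels), "R" (3x3) and "t" (3): a world point X has camera coordinates R X + t; the wrist camera has in their place "tool_from_camera" (4x4, takes a point from camera to tool coordinates, whose origin is the TCP and whose axes are the flange's). Camera axes: x right, y down, z forward; pixel columns grow to the right and rows downward; lengths in m; the calibration is good to about 2 mm. A picture is of the moment at which its call begins: read the wrist's pose just before it. There is no depth.
- arm.close_job(): hands the job in; it is judged then, once.
The state is a dict: "time_s": time; "qpos": joint angles; "dq": joint speeds; "effort": joint torques, N m; "tool_pos": TCP position; "tool_rot": TCP orientation; "ft_force": force on the tool from outside, world axes, zero at the start; "ft_torque": the same for the moment, N m; "opening": opening from 0.0 (shut) to 1.0 (fully open); "finger_force": force on a finger pad.
Only numpy, scipy, OpenCV 4.12 (cv2) and the standard library are available. Lean on these libraries where they do the work, as an engineer would, in place of code of your own. Each camera call takes 0.05 s, during which the arm holds its last target. There are 200 camera calls.

### The job

Lift the steel ejector pin from its stand, start its pointed end in the bore of the aluminium guide block and push it about half way in, then let go. Take hold of it again farther back, on the tail behind the collar, and push it home: past the light drag of the friction sleeve until it bottoms on the stop deep in the bore, which is set to a different depth each time and can only be felt. Press it on the stop with about 14 N for half a second, then let go and leave it there; never ram or lever it in the block (keep under 25 N), and leave the loose things around alone.

Things in the scene. Friction and masses are not known exactly. Their poses are not given: they have to be found in the camera images.
- pin: steel ejector pin, 161 mm long, 0.18 kg, pointing to its +y. Origin on its axis in the collar's front face. Collar: 24 mm dia, y -6..0 mm. Shaft: 14 mm dia, y 0..115, last 9 mm tapering to 7 mm. Dark tail: 14 mm dia, y -46..-6. Balances at about y 31 mm. Starts level in the stand, axis 42 mm above the bench (lift straight up); may roll about its axis
- pin_tip (a point): centre of the pin's tip, 115 mm in front of the collar face, axes as the pin's
- stand: fixed stand, foot 50 x 172 x 8 mm, that holds the pin at the start. Origin on the bench under the pin's collar face, z up, y along the pin. Rear saddle (y -52..-10 mm, 30 mm wide, 52 mm high) hides the tail; front saddle y 88..100 mm, 30 mm wide, 44 mm high; between them (y 0..88) the shaft is free
- guide: fixed aluminium guide block, 46 (x) x 110 (y) x 78 mm high, on a foot 96 x 96 x 10 mm. Origin on the bench under its centre, z up, y along the bore in the direction of insertion. Level round bore 15.6 mm in diameter, 2 mm chamfer, closed at the far end by a cap, axis 50 mm above the bench
- guide_mouth (a point): centre of the bore's mouth in the block's front (-y) face, 55 mm from the guide's centre, 50 mm above the bench, axes as the guide's: +y goes into the bore. Unseen inside: from 66 to 78 mm depth on the tip pushes a friction sleeve (drags with 4 to 7 N), then meets a rigid stop somewhere between 82 and 100 mm depth, so the collar ends 15 to 33 mm off the block
- cutters: loose pair of red-handled cutters 64 x 130 x 12 mm, origin under its centre; a bystander
- marker: loose black and white marker pen 136 mm long, 13 mm thick, origin under its centre; a bystander
- speaker: loose small round grey loudspeaker, 55 mm across, 16 mm high, origin under its centre; a bystander
- battery: loose flat battery pouch cell, 34 x 46 x 8 mm, grey with a yellow end, lying on the bench, origin under its centre; a bystander
Mind the look-alikes: they are no part of the job. Several things have the shape of the guide; the one meant has the colours described above.

How it is judged:
By the outcome, as a careful person would: the job done as asked, in the order asked, and still so for the second after the job is handed in, with the robot touching nothing.
It also fails if it takes over 72 s, if anything falls off the work surface, if the arm or the gripper's body presses on something with over 40 N, if the wrist force passes 120 N, or if a joint passes its speed limit or range.

## Working session

There is one attempt and no reset: what is moved stays moved. The work goes in short steps, Python scripts to look and compute and a tool call to move; the robot and the scene stay as the last step left them, time stands still between calls to the robot, and variables do not carry over. Pictures are saved under pics/ and viewed, at most 10 in all, crops included, and the job is handed in when it is done.

Besides the shell and the picture viewer there is one more tool, called after "Emit:" as name([rows], argument=value, ...), one row to a line, values as JSON. apply_moves: Moves the arm, as the interface text tells. Its arguments: {"type":"object","properties":{"plan":{"type":"array"},"force":{"type":"number"}},"required":["plan"]}

```bash
mkdir -p pics; python3 - <<'E'
from bench import arm
import cv2,pickle
s=arm.read_state();print({k:v for k,v in s.items()});print(arm.grasp_offset)
for n in("side","top"):
    c=arm.read_camera(n);cv2.imwrite(f"pics/{n}0.png",c["image"][:,:,::-1]);pickle.dump(c,open(n+"0.pkl","wb"))
    print(n,c["fx"],c["cx"],c["cy"],c["R"],c["t"])
E
```

```text
{'time_s': 0.0, 'qpos': array([-1.23249484,  0.61590259, -0.01262081,  1.42488988,  0.008122  ,
        1.10340975, -0.04041083]), 'dq': array([-0.00102852, -0.00030086,  0.00018248,  0.00036202,  0.00025288,
        0.00056627, -0.00101842]), 'effort': array([ 3.19909004e-04, -4.58950138e+01,  2.09124293e-01, -1.65740597e+01,
       -6.11066027e-02,  2.05612346e-02,  2.35610605e-04]), 'tool_pos': array([0.2316083 , 0.60648572, 0.21749496]), 'tool_rot': array([ 1.81356842e-01,  9.83416524e-01, -1.26289683e-03, -2.05413874e-04]), 'ft_force': array([-0.30470888, -0.26958104,  0.59551291]), 'ft_torque': array([-0.04445308, -0.04153516, -0.02125115]), 'finger_force': 0.0, 'opening': 1.0005059687592712}
0.0188
side 520.6783783054643 324.77167214825204 236.80988840806293 [[ 0.99926307 -0.03445344 -0.01691964]
 [-0.03440933 -0.60873489 -0.79262717]
 [ 0.01700916  0.79262526 -0.60947181]] [-0.52360867  0.04628193  1.18650069]
top 542.984249993794 315.3658305754972 244.48776773443782 [[ 0.02610223 -0.99959989  0.01089606]
 [-0.98382843 -0.02761945 -0.17697112]
 [ 0.17720126 -0.00610051 -0.98415573]] [-0.04870574  0.52515687  1.20609914]
```

View pics/top0.png

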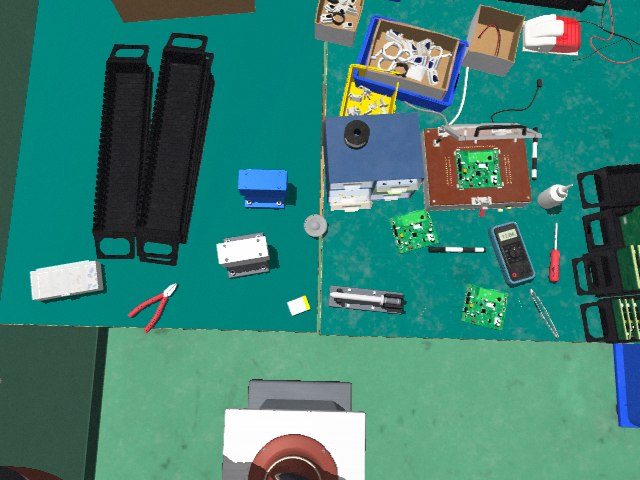

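View pics/side0.png

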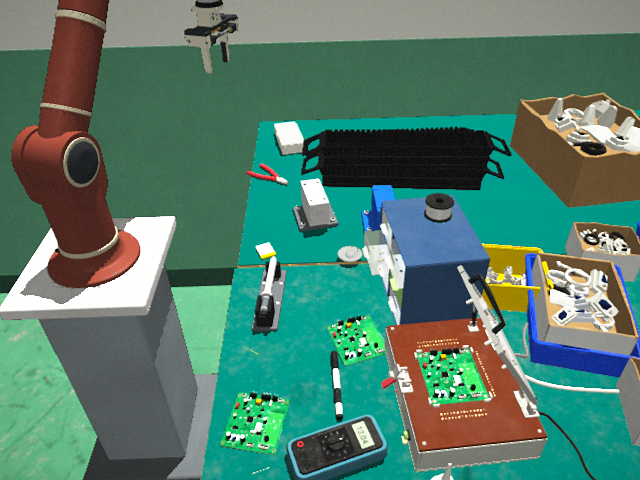

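The top view shows the stand and pin at about (366,299), the aluminium guide at (244,255), and a blue look-alike at (263,188). The side view shows the pin at (268,298) and the guide at (315,205). I'll zoom in next.

```bash
python3 - <<'E'
import cv2,numpy as np
t=cv2.imread("pics/top0.png");s=cv2.imread("pics/side0.png")
a=cv2.resize(t[225:285,205:285],None,fx=5,fy=5,interpolation=cv2.INTER_CUBIC)
b=cv2.resize(t[270:330,325:405],None,fx=5,fy=5,interpolation=cv2.INTER_CUBIC)
c=cv2.resize(s[170:230,280:360],None,fx=5,fy=5,interpolation=cv2.INTER_CUBIC)
d=cv2.resize(s[250:340,240:300],None,fx=3.33,fy=3.33,interpolation=cv2.INTER_CUBIC)
d=cv2.copyMakeBorder(d,0,300-min(300,d.shape[0]),0,400-d.shape[1],cv2.BORDER_CONSTANT)[:300,:400]
cv2.imwrite("pics/crop0.png",np.vstack([np.hstack([a,b]),np.hstack([c,d])]))
E
```

```text
(no output)
```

View pics/crop0.png

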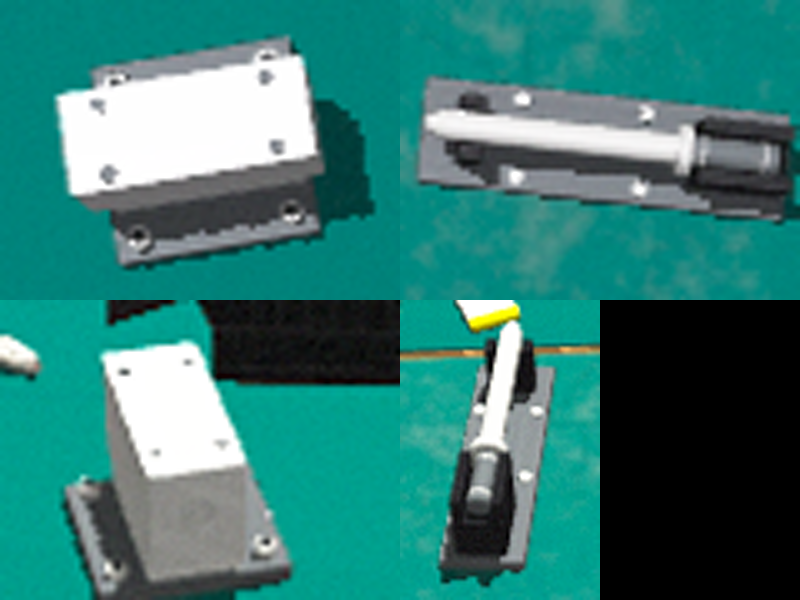

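The upper-left crop shows the guide's top face. In the lower-left side crop, its near (-y) face shows a faint disc at about (319,203) in the full image, which could be the bore or the cap. The pin's tip points to image-left (+y world) in the top view.

```bash
cat > h.py <<'E'
import numpy as np,cv2,pickle
from scipy.spatial.transform import Rotation as Ro
def ray(c,px,z):
    d=c["R"].T@np.array([(px[0]-c["cx"])/c["fx"],(px[1]-c["cy"])/c["fy"],1.]);o=-c["R"].T@c["t"]
    return o+d*(z-o[2])/d[2]
def proj(c,X):
    p=c["R"]@np.array(X)+c["t"];return np.array([c["fx"]*p[0]/p[2]+c["cx"],c["fy"]*p[1]/p[2]+c["cy"]])
def rect(c,mask,z):
    n,l,st,_=cv2.connectedComponentsWithStats(mask.astype(np.uint8));k=1+np.argmax(st[1:,4])
    ys,xs=np.nonzero(l==k);P=np.array([ray(c,(x,y),z)[:2] for x,y in zip(xs,ys)])
    r=cv2.minAreaRect((P*1000).astype(np.float32));return r,cv2.boxPoints(r),P
E
python3 - <<'E'
from h import *
from bench import arm
for n,gb,pb in(("top",(205,225,285,285),(325,280,408,318)),("side",(280,170,345,230),(255,255,290,325))):
    c=pickle.load(open(n+"0.pkl","rb"));im=c["image"].astype(int);mn=im.min(2);sat=im.max(2)-mn
    for nm,b,z,th in(("guide",gb,.078,225),("pin",pb,.046,150)):
        m=np.zeros(mn.shape,bool);x0,y0,x1,y1=b;m[y0:y1,x0:x1]=((mn>th)&(sat<30))[y0:y1,x0:x1]
        r,bx,P=rect(c,m,z);d=np.linalg.svd(P-P.mean(0),full_matrices=False)[2][0]
        print(n,nm,r,bx.round(1).tolist(),"mean",P.mean(0).round(4),"dir",d.round(3))
w=arm.read_camera("wrist");print(w["tool_from_camera"],w["fx"],w["cx"],w["cy"])
E
```

```text
top guide ((506.9872741699219, 130.5044403076172), (49.62907791137695, 109.1705551147461), 11.203751564025879) [[472.0, 179.1999969482422], [493.29998779296875, 72.0999984741211], [541.9000244140625, 81.80000305175781], [520.7000122070312, 188.89999389648438]] mean [0.505  0.1301] dir [-0.194  0.981]
top pin ((407.1611022949219, -131.00941467285156), (121.2275390625, 18.581220626831055), 87.73716735839844) [[395.5, -191.1999969482422], [414.1000061035156, -191.89999389648438], [418.79998779296875, -70.80000305175781], [400.29998779296875, -70.0999984741211]] mean [ 0.4087 -0.1343] dir [-0.074 -0.997]
side guide ((503.6991882324219, 126.05126190185547), (46.6519775390625, 110.82640075683594), 11.147916793823242) [[470.1000061035156, 175.89999389648438], [491.5, 67.19999694824219], [537.2999877929688, 76.19999694824219], [515.9000244140625, 184.89999389648438]] mean [0.5039 0.1241] dir [ 0.186 -0.983]
side pin ((405.627197265625, -131.86813354492188), (115.92280578613281, 25.4175968170166), 87.0154037475586) [[389.8999938964844, -189.10000610351562], [415.29998779296875, -190.39999389648438], [421.29998779296875, -74.5999984741211], [396.0, -73.30000305175781]] mean [ 0.4069 -0.1422] dir [-0.107 -0.994]
[[-2.20257358e-04 -9.64810227e-01 -2.62947101e-01  7.09899840e-02]
 [ 9.99999618e-01 -4.34778850e-04  7.57649758e-04  1.45685342e-04]
 [-8.45312073e-04 -2.62946833e-01  9.64809954e-01 -1.66847465e-01]
 [ 0.00000000e+00  0.00000000e+00  0.00000000e+00  1.00000000e+00]] 388.9177740948831 321.7053861910473 239.75958774021095
```

```bash
cat >> h.py <<'E'
def rot(psi,pitch=0):
    x=np.array([np.cos(psi),np.sin(psi),0]);z=np.array([0,0,-1.]);R=np.column_stack([x,np.cross(z,x),z])
    return Ro.from_matrix(R)*Ro.from_rotvec([0,pitch,0])
def rows(s,pos,psi,n,g,pitch=0):
    "n rows from the measured pose to the target"
    p0=np.array(s["tool_pos"]);r0=Ro.from_quat(s["tool_rot"]);dv=(r0.inv()*rot(psi,pitch)).as_rotvec()
    for i in range(n):
        ra=r0*Ro.from_rotvec(dv*i/n)
        print((ra.inv().apply((np.array(pos)-p0)/n*1000)).round(1).tolist(),(dv/n).round(4).tolist(),g)
E
python3 - <<'E'
from h import *
from bench import arm
rows(arm.read_state(),[.49,.33,.22],np.radians(101),10,-1)
E
```

```text
[-34.0, -16.6, -0.2] [-0.0002, 0.0001, 0.1014] -1
[-35.5, -13.1, -0.2] [-0.0002, 0.0001, 0.1014] -1
[-36.7, -9.4, -0.2] [-0.0002, 0.0001, 0.1014] -1
[-37.4, -5.7, -0.2] [-0.0002, 0.0001, 0.1014] -1
[-37.8, -1.9, -0.2] [-0.0002, 0.0001, 0.1014] -1
[-37.8, 2.0, -0.2] [-0.0002, 0.0001, 0.1014] -1
[-37.4, 5.8, -0.2] [-0.0002, 0.0001, 0.1014] -1
[-36.6, 9.5, -0.2] [-0.0002, 0.0001, 0.1014] -1
[-35.5, 13.2, -0.2] [-0.0002, 0.0001, 0.1014] -1
[-34.0, 16.7, -0.2] [-0.0002, 0.0001, 0.1014] -1
```

Emit:
apply_moves([
  [[-34,-16.5,0,0,0,0.1,-1],[-35.5,-13,0,0,0,0.1,-1],[-36.5,-9.5,0,0,0,0.1,-1],[-37.5,-5.5,0,0,0,0.1,-1],[-38,-2,0,0,0,0.1,-1]],
])

```text
time_s: 0.65
tool_pos: [0.3623, 0.468, 0.2184]
tool_rot: [0.421, 0.907, -0.0, -0.0]
ft_force: [-0.2, 0.5, 0.3]
opening: 1.002
finger_force: 0.0
```

Emit:
apply_moves([
  [[-38,2,0,0,0,0.1,-1],[-37.5,6,0,0,0,0.1,-1],[-36.5,9.5,0,0,0,0.1,-1],[-35.5,13,0,0,0,0.1,-1],[-34,16.5,0,0,0,0.1,-1]],
])

```text
time_s: 1.15
tool_pos: [0.4926, 0.3309, 0.2184]
tool_rot: [0.632, 0.775, -0.0, -0.0]
ft_force: [-0.4, 0.1, 0.2]
opening: 1.001
finger_force: 0.0
```

```bash
python3 - <<'E'
from h import *
from bench import arm
s=arm.read_state();w=arm.read_camera("wrist");w["s"]=s;pickle.dump(w,open("w1.pkl","wb"))
cv2.imwrite("pics/w1.png",w["image"][:,:,::-1]);print(s["tool_pos"],s["tool_rot"],s["time_s"])
E
```

```text
[0.49261635 0.33087111 0.21842817] [ 6.32155364e-01  7.74841597e-01 -2.54484326e-04 -1.73188566e-04] 1.15
```

View pics/w1.png

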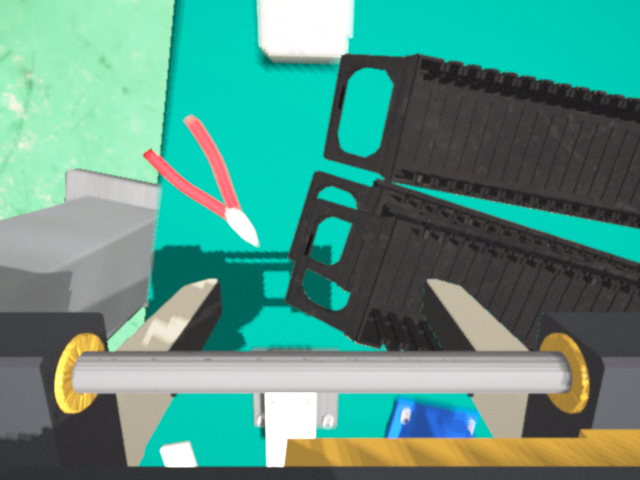

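The wrist view shows the guide's +y end hidden behind the gripper's crossbar at about (290,375). I'll shift 90 mm toward -y so it shows between the fingers.

Emit:
apply_moves([
  [[-45,0,-20,0,0,0,-1],[-45,0,-20,0,0,0,-1],[0,0,0,0,0,0,-1]],
])

```text
time_s: 1.5
tool_pos: [0.5145, 0.2355, 0.2618]
tool_rot: [0.636, 0.772, 0.001, 0.004]
ft_force: [0.2, 0.2, 0.1]
opening: 1.0
finger_force: 0.0
```

```bash
python3 - <<'E'
from h import *
from bench import arm
s=arm.read_state();w=arm.read_camera("wrist");w["s"]=s;pickle.dump(w,open("w2.pkl","wb"))
sd=pickle.load(open("side0.pkl","rb"))["image"]
a=cv2.resize(w["image"][150:350,190:390],(600,600),interpolation=cv2.INTER_CUBIC)
b=cv2.resize(sd[185:225,295:340],(200,178),interpolation=cv2.INTER_CUBIC).astype(float)
b=np.clip(b*1.2,0,255).astype(np.uint8);b=cv2.copyMakeBorder(b,0,422,0,0,cv2.BORDER_CONSTANT)
cv2.imwrite("pics/w2.png",np.hstack([a,b])[:,:,::-1]);print(s["tool_pos"],s["time_s"])
E
```

```text
[0.51446997 0.23551522 0.2618293 ] 1.5
```

View pics/w2.png

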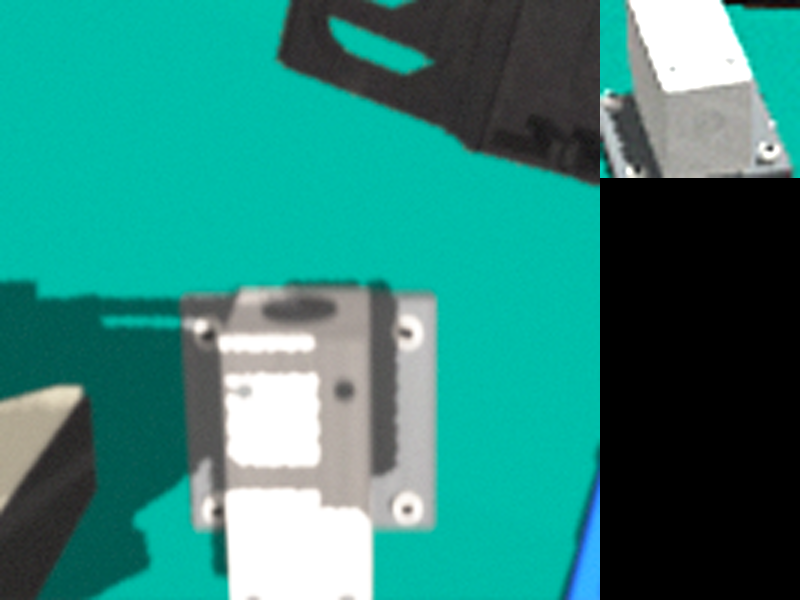

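The guide's +y end shows a dark disc at (300,307) in the crop. It's about 24 mm wide, which is more like a cap than a 15.6 mm bore. The disc on the -y face scales to about 16 mm with a ring, so that's probably the mouth. I'll check it with a tilted wrist view on the way to the pin.

```bash
python3 - <<'E'
from h import *
from bench import arm
rows(arm.read_state(),[.45,-.13,.28],np.radians(95),10,-1,.35)
E
```

```text
[-35.0, -13.4, -2.0] [-0.0016, 0.0351, 0.0111] -1
[-35.1, -13.0, -3.2] [-0.0016, 0.0351, 0.0111] -1
[-35.1, -12.6, -4.5] [-0.0016, 0.0351, 0.0111] -1
[-35.1, -12.2, -5.7] [-0.0016, 0.0351, 0.0111] -1
[-35.0, -11.8, -7.0] [-0.0016, 0.0351, 0.0111] -1
[-34.8, -11.4, -8.2] [-0.0016, 0.0351, 0.0111] -1
[-34.6, -11.0, -9.4] [-0.0016, 0.0351, 0.0111] -1
[-34.4, -10.6, -10.7] [-0.0016, 0.0351, 0.0111] -1
[-34.1, -10.2, -11.9] [-0.0016, 0.0351, 0.0111] -1
[-33.8, -9.8, -13.1] [-0.0016, 0.0351, 0.0111] -1
```

Emit:
apply_moves([
  [[-35,-13.4,-2,0,0.035,0.01,-1],[-35,-13,-3,0,0.035,0.01,-1],[-35,-12.6,-4.5,0,0.035,0.01,-1],[-35,-12.2,-5.7,0,0.035,0.01,-1],[-35,-11.8,-7,0,0.035,0.01,-1]],
])

```text
time_s: 2.05
tool_pos: [0.4803, 0.0596, 0.2682]
tool_rot: [0.646, 0.758, 0.056, -0.069]
ft_force: [0.8, -1.1, 0.0]
opening: 1.004
finger_force: 0.0
```

Emit:
apply_moves([
  [[-35,-11.4,-8,0,0.035,0.01,-1],[-34.6,-11,-9.4,0,0.035,0.01,-1],[-34.4,-10.6,-10.7,0,0.035,0.01,-1],[-34,-10.2,-12,0,0.035,0.01,-1],[-34,-10,-13,0,0.035,0.01,-1]],
])

```text
time_s: 2.55
tool_pos: [0.4531, -0.1261, 0.2786]
tool_rot: [0.658, 0.733, 0.11, -0.136]
ft_force: [0.8, -0.2, -0.2]
opening: 1.0
finger_force: 0.0
```

```bash
python3 - <<'E'
from h import *
from bench import arm
s=arm.read_state();w=arm.read_camera("wrist");w["s"]=s;pickle.dump(w,open("w3.pkl","wb"))
cv2.imwrite("pics/w3.png",w["image"][:,:,::-1]);print(s["tool_pos"],s["time_s"])
for n in("side","top"):
    c=arm.read_camera(n);pickle.dump(c,open(n+"1.pkl","wb"))
E
```

```text
[ 0.45313839 -0.12608944  0.2785532 ] 2.55
```

View pics/w3.png

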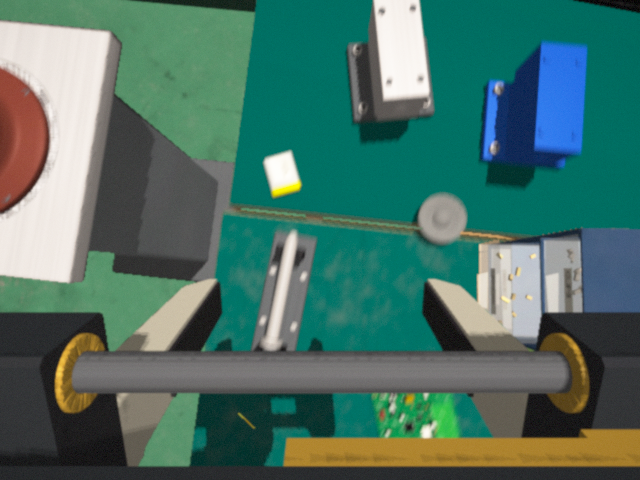

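```bash
python3 - <<'E'
from h import *
w=pickle.load(open("w3.pkl","rb"))["image"];s=pickle.load(open("side1.pkl","rb"))["image"]
def enh(a,f,sz): return cv2.resize(np.clip((a.astype(float)-20)*f,0,255).astype(np.uint8),sz,interpolation=cv2.INTER_CUBIC)
cv2.imwrite("pics/c3.png",np.hstack([enh(w[75:135,340:440],1.6,(400,240)),enh(s[190:220,300:350],1.6,(400,240))])[:,:,::-1])
E
```

```text
(no output)
```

View pics/c3.png

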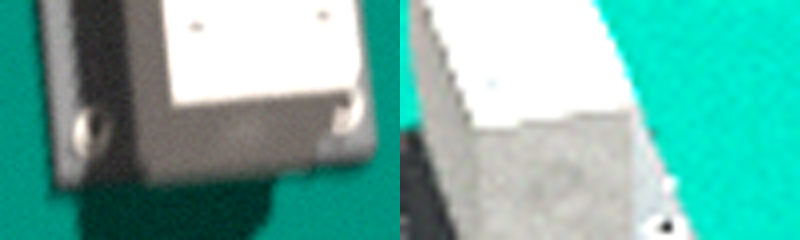

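The wrist crop shows no dark hole on the near face, only a faint disc there in the side crop. Before deciding, I'll measure the size and darkness of both discs on their face planes.

```bash
python3 - <<'E'
from h import *
d=np.array([-.19,.982,0]);e=np.array([.982,.19,0]);C=np.array([.5045,.1275,0])
def rect_face(c,sgn,mmpx=4):
    # resample the face plane: u along e (-30..30), z 0..85 mm
    q=[];p=[]
    for u,z in((-30,85),(30,85),(30,0),(-30,0)):
        q.append([(u+30)*mmpx,(85-z)*mmpx]);p.append(proj(c,C+d*sgn*.055+e*u/1000+np.array([0,0,z/1000])))
    return cv2.warpPerspective(c["image"],cv2.getPerspectiveTransform(np.float32(p),np.float32(q)),(60*mmpx,85*mmpx))
w=pickle.load(open("w2.pkl","rb"));s=w["s"];R=Ro.from_quat(s["tool_rot"]).as_matrix();T=w["tool_from_camera"]
Rc=R@T[:3,:3];tc=R@T[:3,3]+s["tool_pos"];w["R"]=Rc.T;w["t"]=-Rc.T@tc
a=rect_face(w,1);b=rect_face(pickle.load(open("side0.pkl","rb")),-1)
# contrast stretch each
f=lambda a:cv2.normalize(np.clip(a.mean(2),40,230),None,0,255,cv2.NORM_MINMAX).astype(np.uint8)
cv2.imwrite("pics/faces.png",np.hstack([f(a),f(b)]))
g=a.mean(2);h=b.mean(2)
for z in(60,55,50,45,40):print(z,g[(85-z)*4,::12].astype(int),h[(85-z)*4,::12].astype(int))
E
```

```text
60 [205 124 140 159 163 159 164 165 162 157 157 156 155 157 160 158 158 156
 142  85] [124 127 128 137 136 136 138 137 135 132 136 136 141 141 142 140 138 138
 154 154]
55 [187 141 122 156 157 157 157 147 134 127 127 129 137 146 154 159 159 158
 136  86] [127 128 128 136 133 137 139 134 134 132 134 130 126 137 140 141 144 142
 153 156]
50 [141 115 111 158 158 159 147 114 104  99  99 101 110 122 145 160 160 158
 135  85] [126 126 131 138 138 134 137 132 128 133 134 130 129 135 138 139 138 142
 153 154]
45 [106  88 112 157 158 158 120  89  84  83  85  86  87  95 122 158 160 160
 133  84] [127 124 130 141 139 139 137 134 131 136 138 140 140 136 138 136 137 140
 152 155]
40 [ 89  86 111 158 160 157  95  80  84  84  82  80  78  82 105 157 160 160
 131  85] [117 124 133 142 141 141 141 141 140 135 140 137 141 134 136 139 135 140
 152 153]
```

View pics/faces.png

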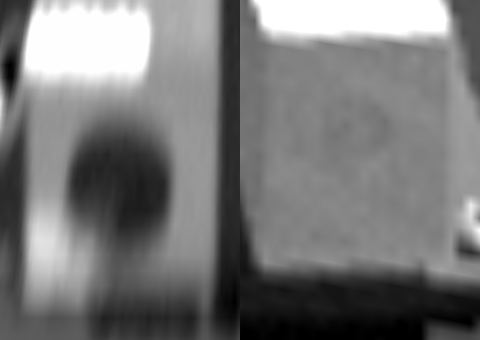

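```bash
python3 - <<'E'
from h import *
from bench import arm
rows(arm.read_state(),[.50,-.05,.15],np.radians(98),5,-1,.5)
E
```

```text
[5.1, 11.5, 28.9] [-0.0005, 0.0302, -0.0083] -1
[4.2, 11.5, 29.0] [-0.0005, 0.0302, -0.0083] -1
[3.2, 11.5, 29.1] [-0.0005, 0.0302, -0.0083] -1
[2.2, 11.5, 29.2] [-0.0005, 0.0302, -0.0083] -1
[1.2, 11.5, 29.3] [-0.0005, 0.0302, -0.0083] -1
```

Emit:
apply_moves([
  [[5,11.5,29,0,0.03,-0.008,-1],[4,11.5,29,0,0.03,-0.008,-1],[3,11.5,29,0,0.03,-0.008,-1],[2,11.5,29,0,0.03,-0.008,-1],[1,11.5,29,0,0.03,-0.008,-1]],
])

```text
time_s: 3.2
tool_pos: [0.5004, -0.0445, 0.1499]
tool_rot: [0.632, 0.734, 0.162, -0.189]
ft_force: [-0.5, 0.1, -0.4]
opening: 1.001
finger_force: 0.0
```

Emit:
apply_moves([
  [[0,0,0,0,0,0,-1],[0,0,0,0,0,0,-1]],
])

```text
time_s: 3.4
tool_pos: [0.4997, -0.0469, 0.151]
tool_rot: [0.633, 0.734, 0.161, -0.188]
ft_force: [-0.6, -1.5, 1.2]
opening: 0.999
finger_force: 0.0
```

```bash
python3 - <<'E'
from h import *
from bench import arm
s=arm.read_state();w=arm.read_camera("wrist");w["s"]=s;pickle.dump(w,open("w4.pkl","wb"))
cv2.imwrite("pics/w4.png",w["image"][:,:,::-1]);print(s["tool_pos"],s["time_s"])
E
```

```text
[ 0.49970096 -0.04694305  0.15100098] 3.4
```

View pics/w4.png

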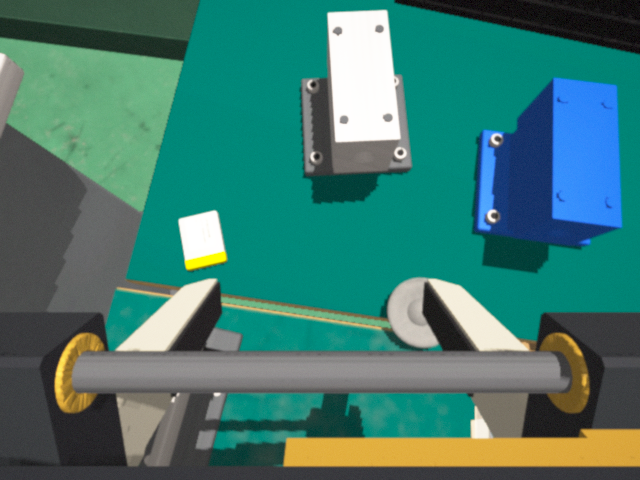

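The wrist view shows the guide's near face around (368,155), with a slightly darker spot near its centre. I'll measure it numerically and refine the guide pose from this view.

```bash
cat >> h.py <<'E'
def wcam(w):
    s=w["s"];R=Ro.from_quat(s["tool_rot"]).as_matrix();T=w["tool_from_camera"]
    Rc=R@T[:3,:3];w["R"]=Rc.T;w["t"]=-Rc.T@(R@T[:3,3]+s["tool_pos"]);return w
E
python3 - <<'E'
from h import *
w=wcam(pickle.load(open("w4.pkl","rb")));im=w["image"].astype(int);mn=im.min(2)
m=np.zeros(mn.shape,bool);m[5:150,300:410]=(mn>190)[5:150,300:410]
r,bx,P=rect(w,m,.078);print(r,bx.round(1).tolist())
print(im.mean(2)[138:178:2,335:408:3].astype(int))
# pin too (w3)
w=wcam(pickle.load(open("w3.pkl","rb")));im=w["image"].astype(int);mn=im.min(2)
m=np.zeros(mn.shape,bool);b=np.s_[220:345,245:320];m[b]=((mn>140)&(im.max(2)-mn<40))[b]
r,bx,P=rect(w,m,.046);d=np.linalg.svd(P-P.mean(0),full_matrices=False)[2][0];print("pin w3",r,bx.round(1).tolist(),d)
E
```

```text
((507.22479248046875, 129.28399658203125), (49.76139831542969, 111.0570297241211), 11.162755012512207) [[472.1000061035156, 178.89999389648438], [493.6000061035156, 70.0], [542.4000244140625, 79.5999984741211], [520.9000244140625, 188.60000610351562]]
[[219 254 254 254 254 254 254 254 254 254 253 253 253 254 253 253 253 252
  252 250 251 245 158 148 136]
 [211 252 252 252 251 250 247 243 237 235 225 218 208 202 191 178 169 156
  148 139 141 136 145 148 142]
 [135 166 163 155 146 141 134 127 125 121 113 116 112 117 112 112 113 113
  111 110 110 129 149 148 144]
 [109 111 109 113 114 112 113 115 112 118 115 111 113 109 108 112 109 111
  112 113 115 140 148 147 140]
 [111 109 113 113 113 112 115 114 114 112 114 114 113 111 112 112 114 110
  112 113 117 156 157 149 143]
 [110 108 112 109 110 111 114 113 112 111 114 117 115 116 113 112 112 110
  110 113 144 236 202 182 145]
 [112 114 112 111 114 113 111 113 111 112 114 112 112 113 113 114 116 115
  113 110 214 174 110 236 150]
 [111 111 111 110 111 112 110 111 116 118 121 116 114 113 112 114 116 114
  113 114 239  98  75 239 156]
 [106 11
[... 841 characters left out ...]
 112 108 111 108 109 110 110 110 109 107 105 107 104 102  96  91
   61  55  56  56  53  57  60]
 [100  97  95  91  89  85  81  79  75  73  73  68  64  60  62  56  58  49
   47  54  50  47  45  51  64]
 [ 60  58  52  55  52  48  46  46  40  46  40  41  42  37  40  58  68  58
   50  72  74  68  57  80  84]
 [ 39  40  42  42  43  40  40  40  38  41  38  42  44  43  52  81  85  84
   82  84  87  85  86  84  85]]
pin w3 ((408.2892150878906, -134.89108276367188), (122.71847534179688, 18.493011474609375), 87.11791229248047) [[396.0, -195.6999969482422], [414.3999938964844, -196.60000610351562], [420.6000061035156, -74.0999984741211], [402.1000061035156, -73.0999984741211]] [-0.07958464 -0.99682811]
```

The near-face disc spans about columns 355-373 and rows 152-162. It's around 14-18 mm wide, bore-sized and centred, so the mouth is the -y end and the dark 24 mm disc at the far end is the cap. Next I'll refine the pin axis.

```bash
python3 - <<'E'
from h import *
from bench import arm
for n,b in(("top0",np.s_[280:318,325:408]),("side0",np.s_[255:325,255:290]),("w3",np.s_[220:345,245:320])):
    c=pickle.load(open(n+".pkl","rb"));c=wcam(c) if n[0]=="w" else c
    im=c["image"].astype(int);mn=im.min(2);m=np.zeros(mn.shape,bool);m[b]=((mn>140)&(im.max(2)-mn<40))[b]
    r,bx,P=rect(c,m,.042);ys=[];xs=[]
    for y in np.arange(P[:,1].min()+.03,P[:,1].max()-.015,.003):
        k=P[abs(P[:,1]-y)<.0015]
        if len(k)>2: ys.append(y);xs.append((k[:,0].min()+k[:,0].max())/2)
    f=np.polyfit(ys,xs,1);print(n,"y",P[:,1].min(),P[:,1].max(),"slope",f[0],"x at -.13",np.polyval(f,-.13))
w=wcam(pickle.load(open("w4.pkl","rb")))
d=np.array([-.1937,.981]);M=np.array([.506,.1285])-d*.055;print("mouth",M,"pix",proj(w,[*M,.05]),proj(pickle.load(open("side0.pkl","rb")),[*M,.05]))
rows(arm.read_state(),[.408,-.145,.10],np.radians(86),6,-.2)
E
```

```text
top0 y -0.19193883128498584 -0.07081430162126107 slope 0.07566078102179405 x at -.13 0.40942596091224553
side0 y -0.26614931062066405 -0.06930741753871095 slope -0.1278763885106669 x at -.13 0.41298096617392843
w3 y -0.19652918262621077 -0.07345966321718667 slope 0.07687912426880962 x at -.13 0.4095464282946272
mouth [0.5166535 0.074545 ] pix [363.70078244 157.46887003] [320.19825779 212.77112058]
[-16.2, -17.5, 1.0] [-0.009, -0.0828, 0.0352] -0.2
[-16.7, -17.0, 2.2] [-0.009, -0.0828, 0.0352] -0.2
[-17.0, -16.4, 3.5] [-0.009, -0.0828, 0.0352] -0.2
[-17.3, -15.8, 4.7] [-0.009, -0.0828, 0.0352] -0.2
[-17.4, -15.3, 6.0] [-0.009, -0.0828, 0.0352] -0.2
[-17.3, -14.7, 7.3] [-0.009, -0.0828, 0.0352] -0.2
```

Emit:
apply_moves([
  [[-17.4,-17.5,1,-0.009,-0.083,0.035,-0.3],[-18,-17,2.2,-0.009,-0.083,0.035,-0.3],[-18.2,-16.4,3.5,-0.009,-0.083,0.035,-0.3],[-18.5,-15.8,4.7,-0.009,-0.083,0.035,-0.3],[-18.5,-15.3,6,-0.009,-0.083,0.035,-0.3]],
])

```text
time_s: 3.95
tool_pos: [0.4238, -0.1365, 0.1079]
tool_rot: [0.72, 0.693, 0.027, -0.028]
ft_force: [0.4, -0.9, -0.3]
opening: 0.661
finger_force: 0.0
```

Emit:
apply_moves([
  [[-18.5,-14.7,7.3,-0.009,-0.083,0.035,-0.3],[0,0,0,0,0,0,-0.3],[0,0,0,0,0,0,-0.3]],
])

```text
time_s: 4.25
tool_pos: [0.4094, -0.1522, 0.0986]
tool_rot: [0.731, 0.682, 0.001, 0.001]
ft_force: [1.0, -0.3, 0.1]
opening: 0.649
finger_force: 0.0
```

```bash
python3 - <<'E'
from h import *
from bench import arm
s=arm.read_state();print(s["tool_pos"],s["qpos"]);rows(s,[.4078,-.152,.06],np.radians(85.65),2,-.2)
w=arm.read_camera("wrist");w["s"]=s;w=wcam(w);pickle.dump(w,open("w5.pkl","wb"))
for p in([.4136,-.073,.042],[.4095,-.13,.042]):print(proj(w,p))
im=w["image"].astype(int)
for r in range(180,350,15):
    k=np.nonzero((im[r,220:420].min(1)>130)&(np.ptp(im[r,220:420],axis=1)<40))[0];print(r,(k.min()+220,k.max()+220,len(k)) if len(k) else 0, end=' ')
E
```

```text
[ 0.40940628 -0.15216039  0.09858095] [-0.02983463  0.52456081  0.48452863  2.16361837 -0.46493128  0.55120977
  0.7315617 ]
[0.0, -0.9, 19.3] [0.0013, -0.0004, 0.0033] -0.2
[0.0, -0.8, 19.3] [0.0013, -0.0004, 0.0033] -0.2
[315.7114201  121.29812428]
[315.89064999 222.79132865]
180 (np.int64(282), np.int64(354), 51) 195 (np.int64(282), np.int64(353), 63) 210 (np.int64(282), np.int64(353), 64) 225 (np.int64(283), np.int64(352), 62) 240 (np.int64(283), np.int64(352), 63) 255 (np.int64(283), np.int64(351), 62) 270 (np.int64(284), np.int64(328), 39) 285 (np.int64(224), np.int64(321), 40) 300 (np.int64(220), np.int64(327), 23) 315 0 330 (np.int64(312), np.int64(327), 16) 345 (np.int64(220), np.int64(324), 13)
```

Emit:
apply_moves([
  [[0,-1,25,0,0,0.003,-0.3],[0,-0.5,25,0,0,0.003,-0.3],[0,0,20,0,0,0,-0.3],[0,0,5,0,0,0,-0.3],[0,0,0,0,0,0,-0.3]],
])

```text
time_s: 4.8
tool_pos: [0.4074, -0.1526, 0.0222]
tool_rot: [0.734, 0.679, 0.0, -0.0]
ft_force: [-0.2, 0.6, 0.6]
opening: 0.649
finger_force: 0.0
```

Emit:
apply_moves([
  [[0,0,0,0,0,0,0.2],[0,0,0,0,0,0,0.5],[0,0,0,0,0,0,0.8]],
], force=10)

```text
time_s: 5.1
tool_pos: [0.4072, -0.1523, 0.023]
tool_rot: [0.733, 0.68, 0.0, 0.001]
ft_force: [-0.0, -0.0, 0.5]
opening: 0.44
finger_force: 0.0
```

Emit:
apply_moves([
  [[0,0,0,0,0,0,1],[0,0,0,0,0,0,1],[0,0,0,0,0,0,1]],
], force=10)

```text
time_s: 5.4
tool_pos: [0.4066, -0.1521, 0.0224]
tool_rot: [0.733, 0.68, -0.0, 0.0]
ft_force: [-0.7, 0.3, -0.8]
opening: 0.184
finger_force: 0.0
```

Emit:
apply_moves([
  [[0,0,0,0,0,0,1],[0,0,0,0,0,0,1],[0,0,0,0,0,0,1]],
], force=25)

```text
time_s: 5.7
tool_pos: [0.4065, -0.1521, 0.0223]
tool_rot: [0.733, 0.68, -0.0, -0.0]
ft_force: [-0.4, 0.1, 1.5]
opening: 0.146
finger_force: 25.0
```

Emit:
apply_moves([
  [[0,0,-15,0,0,0,1],[0,0,-25,0,0,0,1],[0,0,-20,0,0,0,1],[0,0,0,0,0,0,1],[0,0,0,0,0,0,1]],
], force=35)

```text
time_s: 6.2
tool_pos: [0.4065, -0.1518, 0.0819]
tool_rot: [0.733, 0.68, -0.0, -0.0]
ft_force: [0.3, -0.1, -2.0]
opening: 0.14
finger_force: 35.0
```

```bash
python3 - <<'E'
from h import *
from bench import arm
s=arm.read_state();d=np.array([-.1937,.981]);M=np.array([.5166,.0745])
# grasp at pin y~36 -> tip 79 mm ahead; stop tip 30 mm short of the mouth
p=M-d*(.030+.079);rows(s,[*p,.0822],np.pi/2+np.arctan2(.1937,.981),6,1)
print(s["ft_force"],s["opening"],s["finger_force"])
for n in("side","top"):
    c=arm.read_camera(n);pickle.dump(c,open(n+"2.pkl","wb"))
E
```

```text
[21.5, 20.3, -0.1] [-0.0001, 0.0, -0.0451] 1
[20.6, 21.3, -0.1] [-0.0001, 0.0, -0.0451] 1
[19.6, 22.2, -0.1] [-0.0001, 0.0, -0.0451] 1
[18.6, 23.0, -0.1] [-0.0001, 0.0, -0.0451] 1
[17.5, 23.8, -0.1] [-0.0001, 0.0, -0.0451] 1
[16.4, 24.6, -0.1] [-0.0001, 0.0, -0.0451] 1
[ 0.28488048 -0.06984314 -2.01183832] 0.13997314192016003 34.998716711997986
```

Emit:
apply_moves([
  [[21.5,20.3,0,0,0,-0.045,1],[20.6,21.3,0,0,0,-0.045,1],[19.6,22.2,0,0,0,-0.045,1],[18.6,23,0,0,0,-0.045,1],[17.5,23.8,0,0,0,-0.045,1]],
])

```text
time_s: 6.8
tool_pos: [0.5159, -0.0516, 0.0807]
tool_rot: [0.652, 0.758, -0.001, -0.001]
ft_force: [0.9, -0.5, -0.3]
opening: 0.142
finger_force: 35.0
```

Emit:
apply_moves([
  [[16.4,24.6,0,0,0,-0.045,1],[0,0,15,0,0,0,1],[0,0,20,0,0,0,1],[0,0,16,0,0,0,1],[0,0,0,0,0,0,1]],
])

```text
time_s: 7.3
tool_pos: [0.5352, -0.0324, 0.0279]
tool_rot: [0.635, 0.772, -0.002, -0.003]
ft_force: [0.0, 0.1, -1.1]
opening: 0.139
finger_force: 35.0
```

Emit:
apply_moves([
  [[0,0,0,0,0,0,1],[0,0,0,0,0,0,1]],
])

```text
time_s: 7.5
tool_pos: [0.5382, -0.0331, 0.0314]
tool_rot: [0.636, 0.772, -0.0, 0.0]
ft_force: [0.4, 0.2, -1.1]
opening: 0.142
finger_force: 35.0
```

```bash
python3 - <<'E'
from h import *
from bench import arm
s=arm.read_state();print(s["tool_pos"],s["tool_rot"],s["ft_force"],s["qpos"])
cs={n:arm.read_camera(n) for n in("side","top")};out=[]
for n,c in cs.items():
    pickle.dump(c,open(n+"3.pkl","wb"));im=c["image"]
    q=proj(c,[.5166,.0745,.05]).astype(int);print(n,"mouth pix",q);x0,y0=q[0]-50,q[1]-37
    out.append(cv2.resize(im[y0:y0+75,x0:x0+100],(800,600)[:2] if 0 else (400,300),interpolation=cv2.INTER_CUBIC))
w=arm.read_camera("wrist");w["s"]=s;w=wcam(w);pickle.dump(w,open("w6.pkl","wb"))
out.append(cv2.resize(w["image"],(400,300)));out.append(cv2.resize(w["image"][130:330,220:420],(400,300)))
q=proj(w,[.5166,.0745,.05]);print("wrist mouth",q)
cv2.imwrite("pics/m6.png",np.vstack([np.hstack(out[:2]),np.hstack(out[2:])])[:,:,::-1])
E
```

```text
[ 0.53823117 -0.03309614  0.03144988] [ 6.35503182e-01  7.72098218e-01 -1.00620194e-04  1.93676063e-04] [ 0.43356438  0.1867757  -1.11147212] [-0.22128879  0.73784441  0.38018717  1.93281597 -0.48708658  0.56159603
  0.68107808]
side mouth pix [320 212]
top mouth pix [267 247]
wrist mouth [315.25853799  19.69729653]
```

View pics/m6.png

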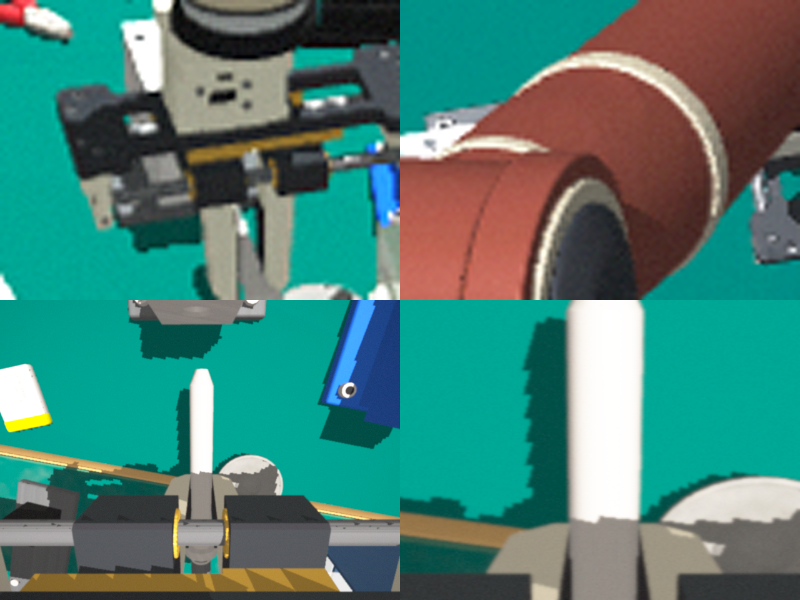

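The wrist tile (bottom-left) shows the pin held straight, its tip at about (323,110) full-res, pointing at the guide's front edge at the top of the image. I'll take the tip and axis from the pixels.

```bash
python3 - <<'E'
from h import *
w=wcam(pickle.load(open("w6.pkl","rb")));im=w["image"].astype(int);mn=im.min(2)
d=np.array([-.1937,.981]);e=np.array([.981,.1937]);M=np.array([.5166,.0745]);sp=[]
for r in range(100,280,8):
    k=np.nonzero(mn[r,285:370]>150)[0]+285
    if len(k)>4:
        L,Rr=k.min()-.5,k.max()+.5;X=(ray(w,(L,r),.05)+ray(w,(Rr,r),.05))[:2]/2-M;sp.append((X@d,X@e));print(r,L,Rr,"along %.1f lat %.1f"%(X@d*1e3,X@e*1e3))
k=np.nonzero((mn[:,323]>150))[0];print("tip row",k.min(),(ray(w,(323,k.min()),.05)[:2]-M)@d)
sp=np.array(sp);print(np.polyfit(sp[4:,0],sp[4:,1],1))
# foot/guide: non-teal rows
sat=im.max(2)-mn
for r in range(0,50,4):
    k=np.nonzero(sat[r,180:460]<35)[0]+180
    print(r,(k.min(),k.max()) if len(k) else 0,[round(((ray(w,(x,r),.01)[:2]-M)@e)*1e3,1) for x in (k.min(),k.max())] if len(k) else 0, im[r,180:460:20].mean(1).astype(int))
E
```

```text
116 311.5 334.5 along -31.5 lat 2.6
124 308.5 336.5 along -34.2 lat 2.4
132 305.5 339.5 along -37.1 lat 2.4
140 303.5 341.5 along -39.9 lat 2.4
148 304.5 341.5 along -42.8 lat 2.6
156 304.5 341.5 along -45.7 lat 2.6
164 304.5 340.5 along -48.6 lat 2.4
172 304.5 341.5 along -51.6 lat 2.6
180 304.5 340.5 along -54.6 lat 2.4
188 304.5 340.5 along -57.6 lat 2.4
196 304.5 340.5 along -60.7 lat 2.4
204 304.5 340.5 along -63.8 lat 2.4
212 304.5 340.5 along -66.9 lat 2.4
220 304.5 340.5 along -70.1 lat 2.4
228 304.5 340.5 along -73.3 lat 2.4
236 304.5 340.5 along -76.5 lat 2.4
244 304.5 339.5 along -79.8 lat 2.2
252 304.5 339.5 along -83.1 lat 2.2
260 304.5 369.5 along -86.5 lat 8.2
268 304.5 369.5 along -89.9 lat 8.2
276 307.5 369.5 along -93.3 lat 8.9
tip row 110 -0.0293774121623783
[-0.09577982 -0.00297214]
0 (np.int64(205), np.int64(425)) [np.float64(-47.9), np.float64(46.7)] [101  98 237 124 127 126 130 129 128 126 127 255 179  99]
4 (np.int64(205), np.int64(425)) [np.float64(-48.0), np.float64(46.8)] [ 99 101 163 127 124 126 127 130 127 127 126 242 182 102]
8 (np.int64(205), np.int64(4
[... 505 characters left out ...]
07), np.int64(423)) [np.float64(-47.7), np.float64(46.4)] [102 101 140  73 130 127 134 137 125 128 144 145 144 100]
28 (np.int64(209), np.int64(420)) [np.float64(-47.0), np.float64(45.2)] [101  99  81  64 128 127 130 122 125 125  71  72  80 102]
32 (np.int64(214), np.int64(382)) [np.float64(-44.9), np.float64(28.7)] [101 102  61  60 128 126 126 132 125 128  58  61 100 102]
36 (np.int64(257), np.int64(371)) [np.float64(-26.2), np.float64(23.9)] [101 101  47  50 126 127 123 132 128 125  50  49 102 102]
40 0 0 [103 101  99  48  60  60  53  58  59 102 100 101 103 102]
44 0 0 [101 101 104  49  49  51  48  50  48 102 104 103 103 101]
48 0 0 [103 101 102  49  49  49  52  49  48 104 102 103 102 101]
```

```bash
python3 - <<'E'
from h import *
w=wcam(pickle.load(open("w6.pkl","rb")));g=cv2.GaussianBlur(w["image"].astype(np.float32).mean(2),(3,3),0)
for r in range(0,40,3):print(r,g[r,262:372:5].astype(int))
e=np.array([.981,.1937]);M=np.array([.5166,.0745])
m=(g[0:34,270:360]>134);ys,xs=np.nonzero(m);print(xs.min()+270,xs.max()+270,np.median(xs)+270,ys.min(),ys.max())
for x in(310,314,318,322):print(x,(ray(w,(x,20),.05)[:2]-M)@e*1e3)
E
```

```text
0 [126 126 126 127 127 127 127 129 131 130 131 130 129 128 126 127 126 126
 125 125 126 127]
3 [126 126 127 127 126 126 128 128 128 128 130 130 130 131 129 127 127 126
 125 126 125 126]
6 [127 126 125 126 126 126 127 127 127 128 128 128 129 130 129 130 130 130
 128 126 127 127]
9 [125 126 126 126 126 125 126 127 127 130 132 131 130 128 129 130 132 131
 130 129 129 127]
12 [127 125 127 127 126 127 128 133 139 145 153 150 144 138 132 128 129 130
 131 130 130 130]
15 [126 126 126 127 126 127 126 136 142 147 155 153 146 142 135 127 127 128
 128 128 131 131]
18 [124 124 124 125 127 125 125 130 136 141 149 148 142 136 132 128 128 128
 126 129 127 129]
21 [130 127 125 124 124 125 129 131 132 133 134 134 137 135 134 130 128 127
 127 126 127 129]
24 [128 130 130 129 127 127 125 129 134 134 133 134 136 135 132 127 127 127
 126 127 126 127]
27 [130 130 129 129 129 129 130 129 128 128 128 128 126 127 126 128 127 128
 128 127 127 127]
30 [127 126 128 129 130 129 130 129 130 130 129 129 125 125 125 125 126 128
 128 127 127 127]
33 [127 127 127 127 127 128 129 130 129 130 131 130 130 130 129 127 126 125
 124 125 126 127]
36 [127 127 127 127 126 125 125 126 126 127 127 128 128 128 128 129 129 129
 125 125 125 125]
39 [ 83  82  84  83  84  84  77  76  77  75  78  77  77  77  77  77  77  78
  77 107 112 111]
295 333 316.0 10 25
310 -1.8011285749052344
314 -0.4314994620794674
318 0.9381527113591067
322 2.307827945992865
```

The bore disc and the block face are both centred at column 314, while the pin axis is at 322.5. The pin is therefore about 2.9 mm too far along +tool y, so I'll correct that and feed it in slowly.

Emit:
apply_moves([
  [[5,-1.5,0,0,0,0,1],[8,-1.4,0,0,0,0,1],[6,0,0,0,0,0,1],[3,0,0,0,0,0,1],[3,0,0,0,0,0,1]],
])

```text
time_s: 8.15
tool_pos: [0.5302, -0.0082, 0.0312]
tool_rot: [0.635, 0.772, -0.0, -0.0]
ft_force: [-0.1, 0.3, -2.1]
opening: 0.139
finger_force: 35.0
```

Emit:
apply_moves([
  [[3,0,0,0,0,0,1],[3,0,0,0,0,0,1],[3,0,0,0,0,0,1]],
])

```text
time_s: 8.45
tool_pos: [0.5285, 0.0001, 0.0311]
tool_rot: [0.635, 0.772, -0.0, -0.0]
ft_force: [-0.1, -0.3, -1.1]
opening: 0.138
finger_force: 35.0
```

Emit:
apply_moves([
  [[3,0,0,0,0,0,1],[3,0,0,0,0,0,1]],
])

```text
time_s: 8.65
tool_pos: [0.5273, 0.006, 0.0311]
tool_rot: [0.635, 0.772, -0.0, -0.0]
ft_force: [0.2, -0.2, -1.4]
opening: 0.144
finger_force: 35.0
```

Emit:
apply_moves([
  [[4,0,0,0,0,0,1],[4,0,0,0,0,0,1],[4,0,0,0,0,0,1]],
])

```text
time_s: 8.95
tool_pos: [0.525, 0.018, 0.0311]
tool_rot: [0.635, 0.772, -0.0, -0.0]
ft_force: [0.4, -0.2, -1.0]
opening: 0.137
finger_force: 35.0
```

Emit:
apply_moves([
  [[4,0,0,0,0,0,1],[4,0,0,0,0,0,1],[4,0,0,0,0,0,1]],
])

```text
time_s: 9.25
tool_pos: [0.5227, 0.0298, 0.0311]
tool_rot: [0.635, 0.772, -0.0, -0.0]
ft_force: [0.1, 1.0, -1.3]
opening: 0.136
finger_force: 35.0
```

Emit:
apply_moves([
  [[4,0,0,0,0,0,1],[4,0,0,0,0,0,1],[4,0,0,0,0,0,1]],
])

```text
time_s: 9.55
tool_pos: [0.5204, 0.0415, 0.0311]
tool_rot: [0.635, 0.772, -0.0, -0.0]
ft_force: [0.5, -0.2, -1.5]
opening: 0.139
finger_force: 35.0
```

Emit:
apply_moves([
  [[4,0,0,0,0,0,1],[4,0,0,0,0,0,1],[3,0,0,0,0,0,1],[0,0,0,0,0,0,1]],
])

```text
time_s: 9.95
tool_pos: [0.5181, 0.0528, 0.0311]
tool_rot: [0.635, 0.773, -0.0, -0.0]
ft_force: [-0.2, 0.5, -1.6]
opening: 0.135
finger_force: 35.0
```

About 57 mm is in with no contact force. Now I'll release and back off to the tail.

Emit:
apply_moves([
  [[0,0,0,0,0,0,0.6],[0,0,0,0,0,0,0.4],[0,0,0,0,0,0,0],[0,0,0,0,0,0,-0.2],[0,0,0,0,0,0,-0.2]],
])

```text
time_s: 10.45
tool_pos: [0.5184, 0.0519, 0.0312]
tool_rot: [0.635, 0.772, -0.0, -0.0]
ft_force: [-0.1, -0.4, 0.3]
opening: 0.495
finger_force: 0.0
```

Emit:
apply_moves([
  [[0,0,0,0,0,0,-0.2],[0,0,0,0,0,0,-0.2],[0,0,0,0,0,0,-0.2]],
])

```text
time_s: 10.75
tool_pos: [0.5183, 0.052, 0.0311]
tool_rot: [0.635, 0.772, -0.0, -0.0]
ft_force: [0.1, 0.8, 0.8]
opening: 0.597
finger_force: 0.0
```

```bash
python3 - <<'E'
from h import *
from bench import arm
s=arm.read_state();print(s["tool_pos"],s["ft_force"],s["opening"])
w=arm.read_camera("wrist");w["s"]=s;w=wcam(w);pickle.dump(w,open("w7.pkl","wb"));im=w["image"].astype(int);mn=im.min(2)
for r in list(range(60,320,20))+list(range(400,480,8)):
    print(r,im[r,280:370:6].mean(1).astype(int))
E
```

```text
[0.51828904 0.05201545 0.03113025] [0.05840526 0.84403448 0.75810262] 0.5971317092777113
60 [236 238 237 237 235 235 237 236 232 236 238 236 234 237 237]
80 [238 239 235 238 235 235 236 237 234 237 236 235 233 236 238]
100 [237 238 236 237 237 236 236 237 234 237 237 235 235 238 238]
120 [237 240 237 238 236 233 236 236 234 236 238 234 234 236 238]
140 [237 239 236 236 237 235 235 236 233 236 236 234 233 236 237]
160 [235 238 236 236 235 236 235 236 232 235 237 234 234 236 237]
180 [236 239 236 235 234 234 233 235 231 234 237 234 233 235 236]
200 [236 237 236 234 234 233 233 232 230 235 235 234 234 234 235]
220 [233 237 234 232 234 231 232 233 228 233 234 233 232 235 235]
240 [106 235 234 233 231 233 230 229 228 231 234 231 232 230 105]
260 [232 236 233 230 230 230 230 229 229 230 233 230 231 232 231]
280 [232 233 231 230 229 230 226 229 226 229 232 228 228 230 232]
300 [30 34 34 29 34 86 90 89 88 87 60 34 32 30 29]
400 [ 65  65  38  52  85  86  83  83 159 210 206  81  64  33  30]
408 [64 65 50 31 30 89 86 87 88 84 76 62 33 30 37]
416 [ 85  64  35  30  24  43  60  72  65  44  65  32  35  54 141]
424 [124  98 106 111 109  46  90 103 107  97  33  30  47 142 142]
432 [ 93  99  83  58  67  65  89 107 108  97  69  70 135 144 146]
440 [53 56 58 65 79 79 77 78 81 80 82 81 58 58 79]
448 [55 56 54 56 54 58 79 79 80 77 80 82 80 60 57]
456 [58 61 58 58 60 59 58 54 67 79 78 75 77 58 61]
464 [55 52 55 52 57 57 59 58 55 56 58 77 80 76 58]
472 [27 26 27 20 22 27 24 18 22 26 26 24 31 23 33]
```

Emit:
apply_moves([
  [[-15,0,0.5,0,0,0,-0.2],[-20,0,1,0,0,0,-0.2],[-20,0,1,0,0,0,-0.2],[-7,0,0,0,0,0,-0.2],[0,0,0,0,0,0,-0.2]],
])

```text
time_s: 11.3
tool_pos: [0.5303, -0.01, 0.0287]
tool_rot: [0.636, 0.771, -0.0, 0.0]
ft_force: [0.5, 0.2, 0.5]
opening: 0.6
finger_force: 0.0
```

```bash
python3 - <<'E'
from h import *
from bench import arm
s=arm.read_state();print(s["tool_pos"],s["ft_force"])
w=arm.read_camera("wrist");w["s"]=s;w=wcam(w);pickle.dump(w,open("w8.pkl","wb"));im=w["image"].astype(int);mn=im.min(2)
d=np.array([-.1937,.981]);e=np.array([.981,.1937]);T=s["tool_pos"][:2]
for r in range(100,345,7):
    k=np.nonzero(mn[r,270:380]>135)[0]+270
    X=[(ray(w,(x,r),.05)[:2]-T) for x in(k.min()-.5,k.max()+.5)] if len(k) else []
    print(r,[k.min(),k.max()] if len(k) else 0,[(round(x@d*1e3,1),round(x@e*1e3,1)) for x in X],im[r,285:360:8].mean(1).astype(int))
E
```

```text
[ 0.53032152 -0.01000959  0.02873051] [0.49984975 0.21684641 0.53293035]
100 0 [] [43 46 43 83 86 89 87 81 44 41]
107 [np.int64(322), np.int64(334)] [(np.float64(81.2), np.float64(1.9)), (np.float64(81.2), np.float64(6.5))] [ 32  33  26  88  92 225 162  80  30  36]
114 [np.int64(309), np.int64(341)] [(np.float64(78.9), np.float64(-2.8)), (np.float64(78.8), np.float64(9.0))] [ 29  31  28 151 195 225 208 160  29  51]
121 [np.int64(308), np.int64(341)] [(np.float64(76.5), np.float64(-3.2)), (np.float64(76.4), np.float64(9.0))] [ 25  28  29 150 193 222 206 161  33  66]
128 [np.int64(309), np.int64(341)] [(np.float64(74.1), np.float64(-2.8)), (np.float64(74.0), np.float64(9.0))] [ 33  31  29 150 196 224 209 158  65  67]
135 [np.int64(309), np.int64(341)] [(np.float64(71.7), np.float64(-2.9)), (np.float64(71.6), np.float64(9.1))] [ 28  31  33 150 198 222 206 158  66  66]
142 [np.int64(309), np.int64(341)] [(np.float64(69.2), np.float64(-2.9)), (np.float64(69.2), np.float64(9.1))] [ 39  35  30 148 194 221 207 154  67  64]
149 [np.int64(309), np.int64(341)] [(np.float64(66.7), np.float64(-2.
[... 2558 characters left out ...]
t64(343)] [(np.float64(20.9), np.float64(-5.1)), (np.float64(20.8), np.float64(10.4))] [ 63  30 103 181 201 216 207 185  45  29]
275 0 [] [ 53  32  30  94  94 111 106  97  29  33]
282 [np.int64(317), np.int64(331)] [(np.float64(14.9), np.float64(-0.4)), (np.float64(14.9), np.float64(5.6))] [ 30  30  28  66 144 175 132  37  30  29]
289 0 [] [ 46  29  34  57  82 109  98  38  30  29]
296 0 [] [47 30 28 43 40 49 46 36 31 34]
303 0 [] [28 30 29 43 43 43 46 34 28 28]
310 0 [] [37 35 30 59 88 78 78 31 30 30]
317 0 [] [ 30  27  28  51  92 111  75  31  28  28]
324 0 [] [58 37 51 42 38 45 46 30 30 64]
331 0 [] [ 68  67 106  45  44  44  46  28  33  64]
338 0 [] [ 50  69 155  73  45  48  63  70  65  59]
```

Emit:
apply_moves([
  [[0,0,0,0,0,0,0.3],[0,0,0,0,0,0,0.6],[0,0,0,0,0,0,0.8],[0,0,0,0,0,0,1],[0,0,0,0,0,0,1]],
], force=15)

```text
time_s: 11.85
tool_pos: [0.5302, -0.0086, 0.0287]
tool_rot: [0.635, 0.772, -0.0, -0.0]
ft_force: [-0.2, 0.3, 0.4]
opening: 0.222
finger_force: 0.0
```

Emit:
apply_moves([
  [[0,0,0,0,0,0,1],[0,0,0,0,0,0,1],[0,0,0,0,0,0,1]],
], force=15)

```text
time_s: 12.15
tool_pos: [0.5303, -0.0087, 0.0287]
tool_rot: [0.635, 0.772, -0.0, -0.0]
ft_force: [-0.7, 0.4, -0.3]
opening: 0.145
finger_force: 15.0
```

Emit:
apply_moves([
  [[0,0,0,0,0,0,1],[0,0,0,0,0,0,1]],
], force=50)

```text
time_s: 12.35
tool_pos: [0.5303, -0.0087, 0.0287]
tool_rot: [0.635, 0.772, -0.0, -0.0]
ft_force: [0.1, 1.4, 0.5]
opening: 0.136
finger_force: 50.0
```

Emit:
apply_moves([
  [[0,0,-0.7,0,-0.008,0,1],[0,0,-0.7,0,-0.008,0,1],[0,0,0,0,0,0,1]],
])

```text
time_s: 12.65
tool_pos: [0.5302, -0.0088, 0.0301]
tool_rot: [0.635, 0.772, -0.006, 0.006]
ft_force: [0.1, -0.1, -0.6]
opening: 0.138
finger_force: 50.0
```

Emit:
apply_moves([
  [[2,0,-0.5,0,-0.006,0,1],[2,0,0,0,0,0,1]],
])

```text
time_s: 12.85
tool_pos: [0.5295, -0.0049, 0.0305]
tool_rot: [0.635, 0.772, -0.007, 0.009]
ft_force: [0.7, -0.6, -0.1]
opening: 0.133
finger_force: 50.0
```

```bash
python3 - <<'E'
from bench import arm
s=arm.read_state();print(s["tool_pos"],s["tool_rot"],s["ft_force"],s["ft_torque"])
E
```

```text
[ 0.52948589 -0.00489779  0.03051732] [ 0.63525852  0.77221517 -0.00742055  0.00867694] [ 0.72940574 -0.62825607 -0.1175333 ] [-0.23265866 -0.01733765  0.00303167]
```

Emit:
apply_moves([
  [[2.5,0,-0.2,0,0,0,1],[2.5,0,-0.2,0,0,0,1],[2,0,-0.1,0,0,0,1]],
])

```text
time_s: 13.15
tool_pos: [0.5281, 0.0022, 0.0308]
tool_rot: [0.635, 0.772, -0.007, 0.008]
ft_force: [-0.3, -1.4, -0.9]
opening: 0.138
finger_force: 50.0
```

Emit:
apply_moves([
  [[2,0,-0.05,0,0,0,1],[2,0,-0.05,0,0,0,1],[2,0,-0.05,0,0,0,1]],
])

```text
time_s: 13.45
tool_pos: [0.5273, 0.0061, 0.031]
tool_rot: [0.636, 0.772, -0.008, 0.01]
ft_force: [1.1, -5.0, -0.7]
opening: 0.138
finger_force: 50.0
```

Emit:
apply_moves([
  [[2,0,-0.05,0,0,0,1],[2,0,-0.05,0,0,0,1]],
])

```text
time_s: 13.65
tool_pos: [0.5266, 0.0106, 0.031]
tool_rot: [0.636, 0.772, -0.008, 0.009]
ft_force: [-0.0, -5.1, -0.2]
opening: 0.133
finger_force: 50.0
```

Emit:
apply_moves([
  [[1.5,0,-0.03,0,0,0,1],[1.5,0,-0.03,0,0,0,1]],
])

```text
time_s: 13.85
tool_pos: [0.5261, 0.0135, 0.0311]
tool_rot: [0.636, 0.772, -0.008, 0.009]
ft_force: [0.7, -5.5, 0.3]
opening: 0.138
finger_force: 50.0
```

Emit:
apply_moves([
  [[1,0,-0.02,0,0,0,1],[1,0,-0.02,0,0,0,1]],
])

```text
time_s: 14.05
tool_pos: [0.5258, 0.0154, 0.0311]
tool_rot: [0.636, 0.772, -0.008, 0.01]
ft_force: [1.8, -4.3, 0.6]
opening: 0.135
finger_force: 50.0
```

Emit:
apply_moves([
  [[1,0,-0.02,0,0,0,1],[0.5,0,-0.01,0,0,0,1]],
])

```text
time_s: 14.25
tool_pos: [0.5255, 0.0168, 0.0311]
tool_rot: [0.636, 0.772, -0.007, 0.01]
ft_force: [0.3, -5.8, 0.5]
opening: 0.14
finger_force: 50.0
```

Emit:
apply_moves([
  [[0.5,0,-0.01,0,0,0,1],[0.5,0,-0.01,0,0,0,1]],
])

```text
time_s: 14.45
tool_pos: [0.5253, 0.0177, 0.0312]
tool_rot: [0.636, 0.772, -0.008, 0.01]
ft_force: [0.8, -5.1, 0.9]
opening: 0.137
finger_force: 50.0
```

Emit:
apply_moves([
  [[0.5,0,-0.01,0,0,0,1],[0.5,0,-0.01,0,0,0,1]],
])

```text
time_s: 14.65
tool_pos: [0.5252, 0.0186, 0.0312]
tool_rot: [0.636, 0.772, -0.008, 0.01]
ft_force: [0.7, -6.0, 0.1]
opening: 0.135
finger_force: 50.0
```

Emit:
apply_moves([
  [[0.5,0,-0.01,0,0,0,1],[0.5,0,-0.01,0,0,0,1]],
])

```text
time_s: 14.85
tool_pos: [0.5251, 0.0188, 0.0312]
tool_rot: [0.636, 0.772, -0.008, 0.01]
ft_force: [1.5, -7.3, 1.1]
opening: 0.137
finger_force: 50.0
```

Emit:
apply_moves([
  [[0.3,0,0,0,0,0,1]],
])

```text
time_s: 14.95
tool_pos: [0.5252, 0.0188, 0.0312]
tool_rot: [0.636, 0.772, -0.008, 0.01]
ft_force: [0.5, -7.2, 1.0]
opening: 0.136
finger_force: 50.0
```

Emit:
apply_moves([
  [[0.3,0,0,0,0,0,1]],
])

```text
time_s: 15.05
tool_pos: [0.5251, 0.0188, 0.0312]
tool_rot: [0.636, 0.772, -0.008, 0.011]
ft_force: [1.4, -8.0, 0.3]
opening: 0.137
finger_force: 50.0
```

Emit:
apply_moves([
  [[0.3,0,0,0,0,0,1]],
])

```text
time_s: 15.15
tool_pos: [0.5251, 0.0188, 0.0312]
tool_rot: [0.636, 0.771, -0.008, 0.011]
ft_force: [1.8, -8.6, 0.0]
opening: 0.137
finger_force: 50.0
```

Emit:
apply_moves([
  [[0.8,0,0,0,0,0,1],[0.8,0,0,0,0,0,1]],
])

```text
time_s: 15.35
tool_pos: [0.5252, 0.0189, 0.0313]
tool_rot: [0.636, 0.771, -0.009, 0.012]
ft_force: [1.0, -10.9, 0.1]
opening: 0.136
finger_force: 50.0
```

Emit:
apply_moves([
  [[0.7,0,0,0,0,0,1]],
])

```text
time_s: 15.45
tool_pos: [0.5252, 0.0189, 0.0314]
tool_rot: [0.637, 0.771, -0.009, 0.012]
ft_force: [1.5, -12.4, -0.7]
opening: 0.137
finger_force: 50.0
```

Emit:
apply_moves([
  [[0.8,0,0,0,0,0,1],[0.6,0,0,0,0,0,1]],
])

```text
time_s: 15.65
tool_pos: [0.5252, 0.0189, 0.0314]
tool_rot: [0.637, 0.771, -0.009, 0.013]
ft_force: [1.4, -13.6, -0.7]
opening: 0.137
finger_force: 50.0
```

Emit:
apply_moves([
  [[0.2,0,0,0,0,0,1],[0,0,0,0,0,0,1]],
])

```text
time_s: 15.85
tool_pos: [0.5252, 0.0189, 0.0314]
tool_rot: [0.637, 0.771, -0.009, 0.013]
ft_force: [1.8, -13.7, -0.5]
opening: 0.137
finger_force: 50.0
```

Emit:
apply_moves([
  [[0,0,0,0,0,0,1],[0,0,0,0,0,0,1],[0,0,0,0,0,0,1],[0,0,0,0,0,0,1],[0,0,0,0,0,0,1]],
])

```text
time_s: 16.35
tool_pos: [0.5252, 0.0189, 0.0314]
tool_rot: [0.637, 0.771, -0.009, 0.013]
ft_force: [2.2, -13.7, -0.4]
opening: 0.132
finger_force: 50.0
```

Emit:
apply_moves([
  [[0.6,0,0,0,0,0,1],[0.5,0,0,0,0,0,1]],
])

```text
time_s: 16.55
tool_pos: [0.5253, 0.019, 0.0315]
tool_rot: [0.637, 0.77, -0.009, 0.014]
ft_force: [3.1, -16.1, -0.8]
opening: 0.137
finger_force: 50.0
```

Emit:
apply_moves([
  [[0,0,0,0,0,0,1],[0,0,0,0,0,0,1],[0,0,0,0,0,0,1],[0,0,0,0,0,0,1],[0,0,0,0,0,0,1]],
])

```text
time_s: 17.05
tool_pos: [0.5253, 0.019, 0.0315]
tool_rot: [0.637, 0.77, -0.009, 0.014]
ft_force: [2.1, -14.4, -1.2]
opening: 0.141
finger_force: 50.0
```

```bash
python3 - <<'E'
from h import *
from bench import arm
s=arm.read_state();print(s["tool_pos"],s["ft_force"],s["ft_torque"],s["time_s"])
w=arm.read_camera("wrist");w["s"]=s;w=wcam(w);pickle.dump(w,open("w9.pkl","wb"));im=w["image"].astype(int);mn=im.min(2)
d=np.array([-.1937,.981]);T=s["tool_pos"][:2]
for r in range(130,290,6):print(r,round((ray(w,(323,r),.057)[:2]-T)@d*1e3,1),im[r,285:360:8].mean(1).astype(int))
E
```

```text
[0.52526192 0.01896236 0.0315234 ] [  2.13287178 -14.36878503  -1.20503331] [-3.19884115 -0.42813406  0.04988533] 17.05
130 74.2 [238 236 235 235 235 233 239 238 234 239]
136 72.2 [238 235 235 234 235 234 237 237 235 238]
142 70.2 [238 235 235 235 235 232 237 238 236 237]
148 68.1 [239 234 235 234 235 233 238 237 236 237]
154 66.1 [238 234 236 235 235 233 238 237 236 237]
160 64.0 [239 234 236 234 234 232 238 238 236 238]
166 61.9 [238 235 235 235 233 233 236 237 237 238]
172 59.8 [240 235 235 234 235 234 237 238 236 238]
178 57.7 [239 235 234 235 234 233 239 238 237 237]
184 55.6 [240 236 236 234 235 234 237 238 235 238]
190 53.4 [239 235 233 234 234 233 237 238 237 236]
196 51.2 [ 32  32  33  98  93 218 170  67  70  68]
202 49.0 [ 31  37  35 172 210 221 209  74  69  69]
208 46.8 [ 40  30  28 169 209 220 209  69  68  69]
214 44.6 [ 30  29  36 170 208 220 208  67  69  68]
220 42.3 [ 30  33  29 168 207 218 208  68  68  70]
226 40.0 [ 39  31  30 169 208 219 211  67  70  69]
232 37.7 [ 32  29  30 169 210 220 209  68  68  67]
238 35.4 [ 60  32  30 166 206 219 209  69  69  68]
244 33.0 [ 34  28  31 166 206 218 209  66  68  68]
250 30.7 [ 31  58 114 166 208 220 210 116 100  67]
256 28.3 [ 29 102 118 151 208 219 179 118 153  69]
262 25.8 [ 33  91 157 166 167 153 199 213 169  67]
268 23.4 [ 32  81 163 197 202 220 217 211 103  32]
274 20.9 [30 31 55 99 90 94 88 81 31 32]
280 18.4 [32 77 91 54 48 48 48 90 83 60]
286 15.9 [92 92 96 56 87 88 59 94 93 93]
```

The pin is bottomed at about 85 mm and pressed at about 14 N for more than half a second. Now I'll relax the preload and release.

Emit:
apply_moves([
  [[-1.5,0,0,0,0,0,1],[-1.5,0,0,0,0,0,1]],
])

```text
time_s: 17.3
tool_pos: [0.5252, 0.0189, 0.0313]
tool_rot: [0.637, 0.771, -0.008, 0.012]
ft_force: [1.4, -8.0, -1.2]
opening: 0.133
finger_force: 50.0
```

Emit:
apply_moves([
  [[-1,0,0,0,0,0,1],[0,0,0,0,0,0,1]],
])

```text
time_s: 17.5
tool_pos: [0.5253, 0.0189, 0.0313]
tool_rot: [0.637, 0.771, -0.008, 0.011]
ft_force: [1.3, -9.7, -1.2]
opening: 0.136
finger_force: 50.0
```

Emit:
apply_moves([
  [[-1.5,0,0,0,0,0,1],[-1,0,0,0,0,0,1],[0,0,0,0,0,0,1]],
])

```text
time_s: 17.8
tool_pos: [0.5252, 0.0189, 0.0312]
tool_rot: [0.636, 0.772, -0.007, 0.01]
ft_force: [2.0, -5.7, 0.2]
opening: 0.135
finger_force: 50.0
```

Emit:
apply_moves([
  [[0,0,0,0,0,0,0.6],[0,0,0,0,0,0,0.3],[0,0,0,0,0,0,0],[0,0,0,0,0,0,-0.2],[0,0,0,0,0,0,-0.2]],
])

```text
time_s: 18.3
tool_pos: [0.5243, 0.0213, 0.0307]
tool_rot: [0.635, 0.772, -0.007, 0.008]
ft_force: [-0.6, 0.1, 0.3]
opening: 0.495
finger_force: 0.0
```

Emit:
apply_moves([
  [[0,0,0,0,0,0,-0.2],[0,0,0,0,0,0,-0.2]],
])

```text
time_s: 18.5
tool_pos: [0.5244, 0.0207, 0.0308]
tool_rot: [0.635, 0.772, -0.007, 0.008]
ft_force: [-0.5, -0.3, 0.1]
opening: 0.596
finger_force: 0.0
```

Emit:
apply_moves([
  [[0,0,-10,0,0,0,-0.2],[0,0,-25,0,0,0,-0.2],[0,0,-30,0,0,0,-0.2],[0,0,-30,0,0,0,-0.2],[0,0,-20,0,0,0,-0.2]],
])

```text
time_s: 19.0
tool_pos: [0.5247, 0.0229, 0.1485]
tool_rot: [0.635, 0.772, -0.006, 0.009]
ft_force: [0.6, 0.4, 0.2]
opening: 0.6
finger_force: 0.0
```

```bash
python3 - <<'E'
from h import *
from bench import arm
s=arm.read_state();print(s["tool_pos"],s["ft_force"],s["opening"],s["time_s"])
w=arm.read_camera("wrist");w["s"]=s;w=wcam(w);im=w["image"].astype(int)
d=np.array([-.1937,.981]);T=np.array([.5253,.0189])
for r in range(170,345,7):print(r,round((ray(w,(321,r),.057)[:2]-T)@d*1e3,1),im[r,290:356:6].mean(1).astype(int))
E
```

```text
[0.5247327  0.02285471 0.14851349] [0.55445356 0.39457325 0.16830359] 0.60003039286917 19.0
170 51.2 [ 29  31  30  35 105 130 165  46  64  67  66]
177 46.7 [ 28  32  33  36 166 211 211  88  66  65  66]
184 42.1 [ 69  64  35  28 167 212 209  83  66  65  68]
191 37.4 [ 66  50  33  34 168 212 212  84  67  65  66]
198 32.7 [ 67  55  32  28 167 211 210  79  67  67  64]
205 28.0 [ 68  48  34 114 159 204 200 117  97  67  67]
212 23.2 [ 58  29  36 147 194 218 213 202 100  67  66]
219 18.4 [ 66  56  29  30  77 110 105  72  65  66  67]
226 13.5 [ 65  62  29  30  80 112 106  66  66  65  67]
233 8.5 [ 63  65  30  29  80 111 104  68  65  66  67]
240 3.5 [ 66  67  30  33  77 110 106  64  65  66  67]
247 -1.5 [ 27  31  27  29  80 104 102  65  67  44  33]
254 -6.6 [32 29 34 33 44 44 41 28 33 29 31]
261 -11.8 [30 29 30 30 74 73 74 32 29 31 31]
268 -17.0 [30 30 36 29 38 49 43 26 32 29 34]
275 -22.3 [33 35 35 29 33 31 32 28 28 32 31]
282 -27.6 [32 29 31 29 32 28 30 31 27 31 62]
289 -33.0 [45 35 28 29 31 30 29 29 29 60 60]
296 -38.5 [72 70 73 73 66 64 51 34 39 63 57]
303 -44.0 [35 38 45 50 60 73 71 73 72 63 62]
310 -49.6 [35 37 28 32 26 32 36 38 40 58 59]
317 -55.2 [32 36 37 33 36 33 41 35 35 63 62]
324 -60.9 [49 44 51 43 57 53 35 33 37 38 57]
331 -66.7 [77 78 68 70 70 71 73 78 86 80 87]
338 -72.5 [70 72 70 69 70 68 69 69 84 91 88]
```

```bash
python3 -c "
from bench import arm
print(arm.close_job())"
```

```text
the job is handed in; nothing more can be done
None
```

The pin is in the bore, bottomed on the stop at about 85 mm by my estimate; I pressed it there at about 14–16 N by the wrist reading for over half a second, released it, and handed the job in at 19 s (no verdict was shown).

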